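# Turn the coded drum to the scanner with the T-key

## Robot

A 6-joint arm with a two-finger parallel gripper is mounted at the origin on a cart in front of the work surface, level with it; the furniture and walls round the work are solid. World frame = base frame: x ahead of the robot, y to its left, z up, the work surface at z = 0. Lengths are in m, angles in degrees, forces in N, time in s.
With the tool pointing down it reaches from about 0.35 to 0.875 m from the base axis. Payload 4.2 kg.
Tool frame: the origin (TCP) lies midway between the tips of the shut fingers; the grasp point (between the pads) lies 19 mm behind it; z points along the fingers, y is the line along which they close (so a half turn about z gives the same grasp; the last joint's range is limited). The gripper opens to 85 mm and grips with 20 to 120 N. Pads are 22 mm wide; open, the fingers measure 114 mm over their backs; the gripper's body (76 mm by 85 mm) begins 54 mm behind the grasp point. The pads swing forward as they close: fully open they stand 13 mm farther back than shut.
Start: joints at [78.3, 22.042, 0.453, 0, -68.411, -14.817], TCP at [0.279, 0.559, 0.199] pointing down, gripper open.
Joint ranges: [-179.83, 179.83], [-69.29, 118.12], [-61.27, 80.66], [-181.25, 117.63], [-171.15, -9.14], [-177.46, 177.46]. Speed limits (degrees/s): [159.86, 159.86, 180, 180, 180, 180].

## Interface

Orientations are given as a 3x3 rotation matrix whose columns are the frame's x, y, z axes.
In Python, from station import arm, viewer gives the robot as it stands.
- The arm moves only by the tool carry_out, never from a script. Its argument "targets" is one flat list of numbers, 4 for each row, row after row: the shift along the tool's x, y, z in cm, then the turn about the tool's z in degrees. In form: [dx, dy, dz, spin, dx, dy, dz, spin, ...]. A call has 1 to 12 rows; each row shifts and turns the commanded pose from where the row before left it, along the tool's axes as they then stand; what a row does not reach is not made up. A row lasts 1/12 s, in which the tool goes at most 41.7 mm and 7.16 degrees, less where a joint would pass 70% of its speed; a pose out of reach is approached as far as the arm can. A call is refused whole if a number of a shift passes 4.17 or a number of a turn 7.16, either way. A call with a gripper value outside its range is refused whole. "jaw" is the opening, from 0 (shut) to 1 (fully open), set as the call begins (left out, the last holds). The fingers move at their own pace and stop on an object; "force" is the grip in N (left out, the last holds). Time passes only in rows, so rows that do not move let the fingers close. It gives the time, the measured TCP pose, the force, the opening and the grip force at its end, in the units of the state.
- arm.get_obs(): the state, without advancing time (a new reading comes with each control period).
- viewer.get_image(name): name is "scene" or "top" or "wrist"; returns (picture, depth): 384x512x3 uint8, red, green, blue; 384x512 float32, m along the optical axis (not along the pixel's ray), 0 where there is no reading.
- viewer.camera_info(name): a dict with "camera_matrix" (3x3 intrinsics, pixels), "T" (4x4, takes a point from camera to world coordinates); the wrist camera has in their place "tool_from_camera" (4x4, takes a point from camera to tool coordinates, whose origin is the TCP and whose axes are the flange's). Camera axes: x right, y down, z forward; pixel columns grow to the right and rows downward; lengths in m; the calibration is good to about 2 mm. A picture is of the moment at which its call begins: read the wrist's pose just before it. camera_info takes no time and is no camera call.
- arm.finish_job(): hands the job in; it is judged then, once.
The state is a dict: "clock": time; "joint_pos": joint angles; "joint_velocities": joint speeds; "joint_efforts": joint torques, N m; "eef_pos": TCP position; "tool_rot": TCP orientation; "force": force on the tool from outside, world axes, zero at the start; "ft_torque": the same for the moment, N m; "width": opening from 0.0 (shut) to 1.0 (fully open); "finger_force": force on a finger pad.
Only numpy, scipy, OpenCV 4.12 (cv2) and the standard library are available. Lean on these libraries where they do the work, as an engineer would, in place of code of your own. Each camera call takes 0.05 s, during which the arm holds its last target. There are 200 camera calls.

## Task

Take the T-key out of its holder, lower it down the deep shaft of the blue drum and, pressing only lightly, feel for the square stem at the bottom until the key drops fully home on it; then turn the drum with the key until its white code label squarely faces the middle of the scanner's window. Leave the key standing fully home in the shaft and let go of it; do not touch the drum or the scanner with the hand, and leave the other things on the bench where they are.

Things in the scene. Friction and masses are not known exactly. Their poses are not given: they have to be found in the camera images.
- jig: Fixed round grey base plate, 146 mm diameter, 20 mm thick, screwed to the bench; origin at the centre of its underside, on the bench, on the drum's axis of rotation (z up).
- drum: Blue upright drum, 100 mm diameter, 120 mm tall; its underside is 22 mm, its top 142 mm above the bench. Origin at the centre of its underside. Turns about its own vertical axis with friction (0.15 N m), no end stops, and stays where left. A white label with black bars (30 x 42 mm) is on its side at its own -x; a white stripe on its top points to the same side.
- drum_mark (a point): Centre of the code label, on the drum's side, 51 mm from its axis and 85 mm above the bench; axes as the drum's (the label looks to -x). As things start the label must turn anticlockwise seen from above, by roughly 0.7 to 2.3 rad the short way, to face the scanner.
- bore_mouth (a point): Centre of the round shaft's mouth in the drum's top, 142 mm above the bench; axes as the drum's. The shaft has 50 mm diameter and is 110 mm deep. A brass stem stands on its floor: a square 18 x 18 mm, 25 mm tall, and on it a round pilot nose 8 mm tall (18 mm diameter, tapering to 10 mm).
- scanner: Fixed grey scanner block on a foot beside the drum, 111 mm tall, 80 mm wide, 98 to 152 mm from the drum's axis. Its body's origin lies on the drum's axis at bench height; the block stands on its -x side and looks to +x, at the drum: the label faces it when drum and scanner have the same yaw. A white dash on its top points at the drum.
- scanner_window (a point): Centre of the scanner's black window (44 x 30 mm, red line), 85 mm above the bench, 100 mm from the drum's axis; its x axis points at the drum's axis, y is to the side. The label faces the window when it lies straight between the drum's axis and this point.
- holder: Fixed red square key holder on a dark 90 x 90 mm foot; a pocket of 32 x 32 mm, floor 10 mm and rim 65 mm above the bench, in which the T-key stands upright. Origin at the centre of its underside.
- key_bar (a point): Centre of the T-key's orange crossbar. The bar lies along the key's y: 110 mm long, 16 mm wide (x), 18 mm high, to be pinched across its width at the middle from above. z points up along the key. The key (loose, about 0.25 kg) is 179 mm tall, the bar's centre 170 mm above its foot; the steel shank below has 14 mm diameter. It starts upright in the holder.
- key_foot (a point): Centre of the key's underside, axes as the key's. The lowest 48 mm are a socket, 28 x 28 mm outside, with a square hole 20.6 x 20.6 mm, 40 mm deep, open below, sides along the key's x and y. Turned within about 0.13 rad of the stem (any quarter turn) it drops over it; else it stops on the square's corners, foot 57 mm above the bench.
- sanding_block_mid (a point): Brown cork sanding block, 67 x 114 x 30 mm, loose bystander; its centre.
- oil_bottle_mid (a point): Small brown dropper bottle standing upright, 33 mm diameter, 102 mm tall, loose bystander; its centre.
- pliers_mid (a point): Red-handled combination pliers lying flat, 57 x 172 x 12 mm, loose bystander; their centre.
- key: The T-key as a whole; origin and axes as point key_foot. Fully home its foot stands on the shaft's floor, 32 mm above the bench, the bar's centre 202 mm above the bench. On the stem the socket has about 0.17 rad of turning play either way before it carries stem and drum along.
- shaft_floor (a point): Centre of the shaft's floor, 32 mm above the bench; axes as the drum's. The stem is clamped fast in the drum and turns only with it, but it was fitted at an unknown angle: how its flats lie to the drum's axes differs each time (anywhere within an eighth of a turn either way) and must be felt for. The square's top is 57 mm, the nose's top 65 mm above the bench.
Mind the look-alikes: they are no part of the job. Leave any black look-alike of the key alone.

How it is judged (in metres and radians):
On the way, in this order (a step that is already met when the one before it is completed fails the run):
1. the T-key is fully home on the stem in the drum's shaft (z of key_foot in the frame of jig below 0.04 m and horizontal distance between key_foot and bore_mouth below 0.006 m and angle between key_foot's own z axis and vertical below 0.12 rad), for 0.2 s.
2. with the key home, the drum stands with its label facing the scanner window (all of step 1 and y of drum_mark in the frame of scanner_window between -0.006 and 0.006 m and distance between drum_mark and scanner_window below 0.06 m and angular speed of drum below 0.15 rad/s), for 0.2 s.
At the end, for the whole second after the job is handed in: Label's centre within 6 mm sideways of the scanner window's middle, on that side; the T-key upright (within 0.12 rad) on the stem, foot less than 40 mm above the bench and within 6 mm of the shaft's axis; drum and key at rest, key let go; no bystander moved over 25 mm (all of step 1 and y of drum_mark in the frame of scanner_window between -0.006 and 0.006 m and distance between drum_mark and scanner_window below 0.06 m and angular speed of drum below 0.05 rad/s and linear speed of key below 0.02 m/s); the robot touches nothing.
It fails at once if the hand or arm touches the drum (contact force between any of the fingers, the arm and drum above 2 N).
It fails at once if the hand or arm touches the scanner (contact force between any of the fingers, the arm and scanner above 2 N).
It fails at once if a bystander (sanding block, oil bottle, pliers) is moved by more than 25 mm (distance of any of sanding_block_mid, oil_bottle_mid, pliers_mid from where it was at the start of the episode above 0.025 m).
It fails at once if while it is not yet home, the key is pressed on the drum or stem with over 40 N (contact force between key and drum above 40 N and z of key_foot in the frame of jig above 0.045 m).
It also fails if it takes over 61 s, if anything falls off the work surface, if the arm or the gripper's body presses on something with over 40 N, if the wrist force passes 120 N, or if a joint passes its speed limit or range.

## Working session

There is one attempt and no reset: what is moved stays moved. The work goes in short steps, Python scripts to look and compute and a tool call to move; the robot and the scene stay as the last step left them, time stands still between calls to the robot, and variables do not carry over. Pictures are saved under pics/ and viewed, at most 10 in all, crops included, and the job is handed in when it is done.

Besides the shell and the picture viewer there is one more tool, called as name(argument=value, ...) on one line, values as JSON. carry_out: Moves the arm, as the interface text tells. Its arguments: {"type":"object","properties":{"targets":{"type":"array","items":{"type":"number"}},"jaw":{"type":"number"},"force":{"type":"number"}},"required":["targets"]}

```bash
mkdir -p pics; ls
python3 - <<'E'
from station import arm, viewer
import cv2, numpy as np
print(arm.get_obs())
ims=[]
for n in ("scene","top"):
    p,d=viewer.get_image(n); np.savez(f"pics/{n}0.npz",p=p,d=d)
    cv2.imwrite(f"pics/{n}0.png",p[:,:,::-1])
    i=viewer.camera_info(n); print(n,i)
E
```

```text
pics
{'clock': 0.0, 'joint_pos': array([ 7.83010206e+01,  2.20932681e+01,  3.77787582e-01, -2.83346818e-02,
       -6.84103549e+01, -1.48161250e+01]), 'joint_velocities': array([ 0.06868355,  0.06320396, -0.04508565, -0.04190321, -0.02349693,
        0.04563407]), 'joint_efforts': array([ 1.22961360e-04, -3.92290521e+01,  1.88397825e+01,  4.18600962e+00,
       -4.76734887e-03, -4.16845481e-06]), 'eef_pos': array([0.27871987, 0.55867004, 0.19828334]), 'tool_rot': array([[ 8.94735279e-01, -4.46595990e-01, -8.95608932e-04],
       [-4.46596873e-01, -8.94732921e-01, -2.05733465e-03],
       [ 1.17466609e-04,  2.24074604e-03, -9.99997483e-01]]), 'force': array([-0.34242899,  0.96677094,  0.39096338]), 'ft_torque': array([-0.02929724,  0.03014279, -0.06159425]), 'finger_force': 0.0, 'width': 0.9994285534743613}
scene {'camera_matrix': array([[419.26543274,   0.        , 258.00013614],
       [  0.        , 419.26543274, 194.60786859],
       [  0.        ,   0.        ,   1.        ]]), 'T': array([[ 0.52991926,  0.63063291, -0.56699886,  1.15289174],
       [ 0.8479432 , -0.40453016,  0.34256047, -0.28260035],
       [-0.01333823, -0.66231222, -0.74910921,  0.91835716],
       [ 0.        ,  0.        ,  0.        ,  1.        ]])}
top {'camera_matrix': array([[366.6463496 ,   0.        , 254.14360064],
       [  0.        , 366.6463496 , 189.23964808],
       [  0.        ,   0.        ,   1.        ]]), 'T': array([[-0.00714277, -0.98954126,  0.14407318,  0.40519055],
       [-0.99993391,  0.00577   , -0.00994388,  0.08529559],
       [ 0.00900857, -0.14413468, -0.98951707,  1.20371615],
       [ 0.        ,  0.        ,  0.        ,  1.        ]])}
```

View pics/scene0.png

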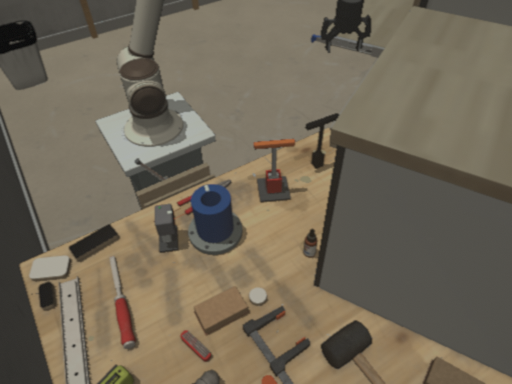

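View pics/top0.png

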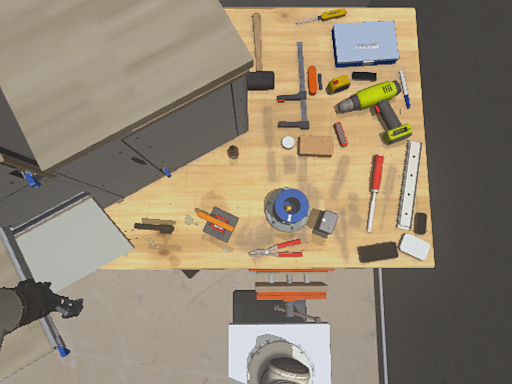

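The top view shows the drum at about (290,207), the scanner at (325,221), the orange bar at (215,220) and the black look-alike at (155,227). The pliers are at (275,248). In the scene view the bar is at (274,144) and the drum at (212,210).

```bash
cat > h.py <<'E'
import numpy as np, cv2
from station import arm, viewer
def ray(uv,K,T,z):
    uv=np.atleast_2d(uv).astype(float)
    d=np.c_[(uv-K[:2,2])/[K[0,0],K[1,1]],np.ones(len(uv))]@T[:3,:3].T
    o=T[:3,3]; return o+d*((z-o[2])/d[:,2])[:,None]
def info(n):
    i=viewer.camera_info(n); 
    if 'T' in i: return i['camera_matrix'],i['T']
    o=arm.get_obs(); T=np.eye(4); T[:3,:3]=o['tool_rot']; T[:3,3]=o['eef_pos']
    return i['camera_matrix'],T@i['tool_from_camera']
def cloud(d,K,T):
    v,u=np.mgrid[:d.shape[0],:d.shape[1]]
    c=np.stack([(u-K[0,2])/K[0,0]*d,(v-K[1,2])/K[1,1]*d,d],-1)
    return c@T[:3,:3].T+T[:3,3]
E
python3 - <<'E'
from h import *
for n in ("top","scene"):
    f=np.load(f"pics/{n}0.npz");p,d=f['p'],f['d'];K,T=info(n)
    W=cloud(d,K,T);hsv=cv2.cvtColor(p,cv2.COLOR_RGB2HSV);z=W[...,2];ok=(d>0)&(W[...,0]>.2)&(W[...,0]<.7)&(abs(W[...,1])<.4)
    H,S,V=cv2.split(hsv)
    m=ok&(H>100)&(H<130)&(S>120)&(abs(z-.142)<.012); q=W[m][:,:2]
    (c,r)=cv2.minEnclosingCircle(q.astype(np.float32)); print(n,"drum top",m.sum(),c,r,np.median(z[m]))
    c=np.array(c)
    rr=np.hypot(W[...,0]-c[0],W[...,1]-c[1])
    m=ok&(rr<.05)&(abs(z-.142)<.012)&(S<90)&(V>120); 
    if m.sum(): g=W[m].mean(0); print(" stripe",m.sum(),g,np.degrees(np.arctan2(*(g[:2]-c)[::-1])))
    m=ok&(abs(z-.111)<.01)&(rr>.08)&(rr<.17); g=W[m].mean(0); print(" scanner top",m.sum(),g,np.degrees(np.arctan2(*(g[:2]-c)[::-1])),np.hypot(*(g[:2]-c)))
    m2=m&(V>150)&(S<80)
    if m2.sum(): g=W[m2].mean(0);print(" dash",m2.sum(),g,np.degrees(np.arctan2(*(g[:2]-c)[::-1])))
    m=ok&(H>3)&(H<16)&(S>150)&(z>.15)&(z<.23); q=W[m]
    if m.sum(): print(" bar",m.sum(),q.mean(0),np.percentile(z[m],[5,50,95]),cv2.minAreaRect(q[:,:2].astype(np.float32)))
    m=ok&((H<5)|(H>172))&(S>150)&(z>.055)&(z<.075)&(W[...,1]>.05); q=W[m]
    if m.sum(): print(" holder rim",m.sum(),q.mean(0),cv2.minAreaRect(q[:,:2].astype(np.float32)))
E
```

```text
top drum top 571 (0.5121515393257141, -0.0342690534889698) 0.048906244337558746 0.14175073488071344
 stripe 50 [ 0.48872092 -0.0442873   0.1420491 ] -156.84987026559432
 scanner top 317 [ 0.46518754 -0.14611257  0.110068  ] -112.77792999130871 0.12130371041501513
 dash 229 [ 0.46540085 -0.14662912  0.11064451] -112.5911793343226
 bar 94 [0.46553453 0.18343223 0.18733709] [0.18445145 0.1872336  0.19057541] ((0.46496838331222534, 0.18371924757957458), (0.10868125408887863, 0.015887202695012093), 64.59510040283203)
 holder rim 41 [0.46602333 0.18515577 0.06506577] ((0.4648955166339874, 0.1832852065563202), (0.040154505521059036, 0.04139050096273422), 64.4876937866211)
scene drum top 578 (0.5142291784286499, -0.0325075164437294) 0.048330776393413544 0.14135966135216843
 stripe 25 [ 0.47487531 -0.02455725  0.14239387] 168.57882097754054
 scanner top 378 [ 0.47010837 -0.14484506  0.10960404] -111.44252187586312 0.12069121695057862
 dash 6 [ 0.46972205 -0.12983182  0.11102162] -114.57496878470533
 bar 214 [0.46873097 0.18213856 0.1852638 ] [0.17862727 0.1861256  0.19000372] ((0.46818310022354126, 0.18221351504325867), (0.10341470688581467, 0.015363261103630066), 63.66282272338867)
 holder rim 39 [0.47485699 0.1805529  0.06194102] ((0.4657230079174042, 0.18406036496162415), (0.036766182631254196, 0.04147464781999588), 62.42523956298828)
```

carry_out(targets=[0, 0, -4, 0, 0, 0, -4, 0, 0, 0, -4, 0, 3, 2.3, 0, 0, 3, 2.3, 0, 0, 3, 2.3, 0, 0, 3, 2.3, 0, 0, 3, 2.3, 0, 0, 3, 2.3, 0, 0, 3, 2.3, 0, 0, 3, 2.3, 0, 0, 3, 2.3, 0, 0], jaw=1, force=60)

```text
clock: 1.1
eef_pos: [0.4283, 0.2516, 0.3192]
tool_rot: [[0.895, -0.446, -0.0], [-0.446, -0.895, -0.0], [-0.0, 0.0, -1.0]]
force: [1.0, 1.2, 0.0]
width: 1.004
finger_force: 0.0
```

carry_out(targets=[3, 2.3, 0, 7.1, 0, 0, 0, 7.1, 0, 0, 0, 7.1, 0, 0, 0, 7.1, 0, 0, 0, 7.1, 0, 0, 0, 7.1, 0, 0, 0, 7.1, 0, 0, 0, 7.1, 0, 0, 0, 7.1, 0, 0, 0, 7.1, 0, 0, 0, 7.1, 0, 0, 0, 7.1])

```text
clock: 2.1
eef_pos: [0.4445, 0.2193, 0.3189]
tool_rot: [[-0.376, -0.927, -0.001], [-0.927, 0.376, -0.001], [0.001, 0.001, -1.0]]
force: [0.0, 0.6, 0.2]
width: 0.999
finger_force: 0.0
```

Run:
```python
from h import *
o=arm.get_obs();print(o['joint_pos'],o['eef_pos'],o['tool_rot'],o['clock'])
K,T=info("wrist");p,d=viewer.get_image("wrist");np.savez("pics/w1.npz",p=p,d=d,K=K,T=T);cv2.imwrite("pics/w1.png",p[:,:,::-1])
```

```text
[ 4.50612520e+01  5.52250884e+00 -4.62583993e+00 -1.98955943e-02
 -7.99120066e+01 -6.71305933e+01] [0.44446195 0.2193395  0.3189035 ] [[-3.75784548e-01 -9.26706534e-01 -9.86062814e-04]
 [-9.26706680e-01  3.75785144e-01 -5.04171123e-04]
 [ 8.37766431e-04  7.24331279e-04 -9.99999387e-01]] 2.1
```

View pics/w1.png

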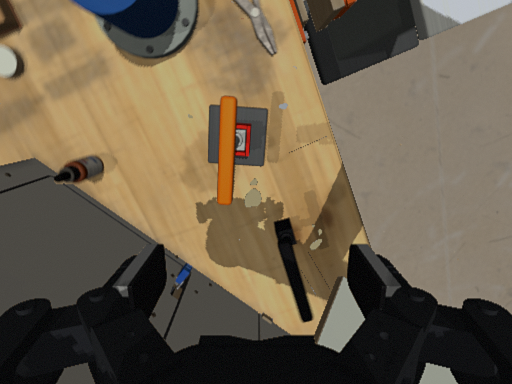

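The wrist view shows the orange bar upright in the image at about (228,150), with the holder foot around (238,135). The black look-alike is at (293,270) and the drum is at top left.

```bash
cat > bar.py <<'E'
from h import *
f=np.load("pics/w1.npz");p,d,K,T=[f[k] for k in 'pdKT']
H,S,V=cv2.split(cv2.cvtColor(p,cv2.COLOR_RGB2HSV))
m=((H>5)&(H<20)&(S>170)&(V>120)).astype(np.uint8); m[:90]=0;m[215:]=0;m[:,:205]=0;m[:,250:]=0
W=cloud(d,K,T); n,l,st,cc=cv2.connectedComponentsWithStats(m); k=1+st[1:,4].argmax(); m=(l==k)
z=W[m][:,2];print(st[k],np.percentile(z,[5,50,95]))
m&=(W[...,2]>.182)
pts=np.argwhere(m)[:,::-1].astype(np.float32)
q=ray(pts,K,T,.189); r=cv2.minAreaRect(q[:,:2].astype(np.float32)); print(r, "depth", cv2.minAreaRect(W[m][:,:2].astype(np.float32)))
o=arm.get_obs(); dd=np.r_[np.array(r[0])-o['eef_pos'][:2],.161-o['eef_pos'][2]]
print("tool shift cm",o['tool_rot'].T@dd*100, "yaw_x",np.degrees(np.arctan2(o['tool_rot'][1,0],o['tool_rot'][0,0])))
E
python3 bar.py
```

```text
[ 217   96   19  109 1617] [0.18719211 0.1891008  0.19047713]
((0.46298056840896606, 0.18529705703258514), (0.10819635540246964, 0.014908427372574806), 64.0219955444336) depth ((0.4631280303001404, 0.18528373539447784), (0.10737046599388123, 0.03387555107474327), 52.63081741333008)
tool shift cm [ 2.43522454 -3.01521527 15.79247951] yaw_x -112.29145382911412
```

carry_out(targets=[2.4, -3.0, 0, 0, 0, 0, 0, 3.7, 0, 0, 4, 0, 0, 0, 4, 0, 0, 0, 4, 0, 0, 0, 2, 0, 0, 0, 1.8, 0, 0, 0, 0, 0, 0, 0, 0, 0])

```text
clock: 2.9
eef_pos: [0.4635, 0.1858, 0.1609]
tool_rot: [[-0.428, -0.904, -0.002], [-0.904, 0.428, -0.002], [0.002, 0.001, -1.0]]
force: [0.6, 0.3, 1.1]
width: 0.999
finger_force: 0.0
```

carry_out(targets=[0, 0, 0, 0, 0, 0, 0, 0, 0, 0, 0, 0, 0, 0, 0, 0, 0, 0, 0, 0, 0, 0, 0, 0, 0, 0, 0, 0, 0, 0, 0, 0], jaw=0, force=60)

```text
clock: 3.57
eef_pos: [0.4638, 0.1861, 0.1615]
tool_rot: [[-0.429, -0.903, 0.0], [-0.903, 0.429, 0.0], [-0.0, -0.0, -1.0]]
force: [-0.4, -0.1, -0.8]
width: -0.001
finger_force: 0.0
```

Run:
```python
from h import *
print(arm.get_obs())
K,T=info("wrist");p,d=viewer.get_image("wrist");np.savez("pics/w2.npz",p=p,d=d,K=K,T=T)
p2,_=viewer.get_image("scene");c=cv2.resize(p2[90:240,180:380],(512,384),interpolation=2)
cv2.imwrite("pics/w2.png",cv2.resize(np.hstack([p,c]),(800,300))[:,:,::-1])
```

```text
{'clock': 3.5667, 'joint_pos': array([ 4.05159416e+01,  1.17587764e+01, -2.00878505e+01, -8.25798414e-04,
       -5.81456588e+01, -6.59311253e+01]), 'joint_velocities': array([-0.02455569,  0.15940312, -0.01466972, -0.03060679, -0.08372211,
        0.0080111 ]), 'joint_efforts': array([ 6.40784110e-04, -2.83411610e+01,  1.72497672e+01,  3.83139163e+00,
       -2.76027831e-04,  3.54250524e-04]), 'eef_pos': array([0.46375594, 0.18611265, 0.16148159]), 'tool_rot': array([[-4.29181370e-01, -9.03218325e-01,  9.44030056e-05],
       [-9.03218321e-01,  4.29181378e-01,  9.67766201e-05],
       [-1.27926429e-04, -4.37318019e-05, -9.99999991e-01]]), 'force': array([-0.44420045, -0.14878557, -0.8188069 ]), 'ft_torque': array([-0.01770198, -0.00023619,  0.02987331]), 'finger_force': 0.0, 'width': -0.0010022536547745016}
```

View pics/w2.png

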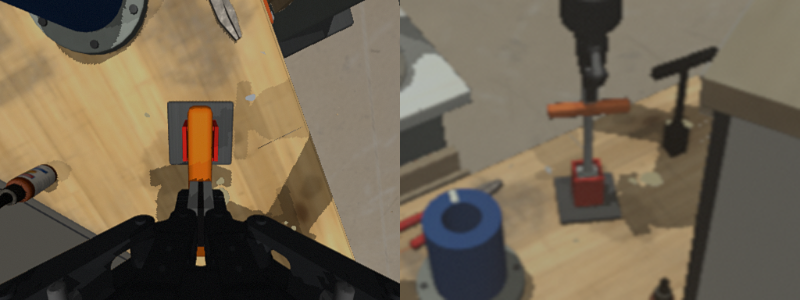

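Run:
```python
from h import *
f=np.load("pics/w2.npz");p=f['p'];d=f['d'];W=cloud(d,f['K'],f['T'])
cv2.imwrite("pics/w2c.png",cv2.resize(p[110:350,170:350],(600,600*240//240))[:,:,::-1])
for v in range(130,340,10): print(v,[round(float(x),3) for x in d[v,235:285:6]], W[v,257].round(3))
```

```text
130 [0.321, 0.321, 0.323, 0.321, 0.322, 0.322, 0.32, 0.321, 0.323] [0.443 0.146 0.009]
140 [0.323, 0.324, 0.146, 0.147, 0.148, 0.146, 0.323, 0.323, 0.324] [0.44  0.138 0.189]
150 [0.326, 0.15, 0.147, 0.146, 0.147, 0.148, 0.15, 0.326, 0.325] [0.442 0.142 0.189]
160 [0.282, 0.149, 0.148, 0.148, 0.149, 0.149, 0.151, 0.282, 0.33] [0.444 0.146 0.188]
170 [0.277, 0.152, 0.149, 0.149, 0.15, 0.151, 0.153, 0.276, 0.332] [0.446 0.151 0.189]
180 [0.28, 0.153, 0.151, 0.152, 0.151, 0.152, 0.154, 0.278, 0.334] [0.448 0.155 0.191]
190 [0.282, 0.155, 0.152, 0.153, 0.152, 0.153, 0.157, 0.282, 0.338] [0.45  0.159 0.19 ]
200 [0.284, 0.156, 0.154, 0.154, 0.153, 0.154, 0.158, 0.284, 0.34] [0.453 0.165 0.189]
210 [0.346, 0.159, 0.155, 0.155, 0.155, 0.155, 0.344, 0.345, 0.346] [0.455 0.169 0.19 ]
220 [0.358, 0.16, 0.158, 0.156, 0.157, 0.157, 0.36, 0.358, 0.36] [0.457 0.174 0.19 ]
230 [0.363, 0.162, 0.158, 0.16, 0.158, 0.157, 0.362, 0.364, 0.361] [0.46  0.179 0.189]
240 [0.367, 0.165, 0.14, 0.141, 0.141, 0.141, 0.366, 0.367, 0.365] [0.458 0.176 0.209]
250 [0.139, 0.131, 0.129, 0.131, 0.131, 0.131, 0.131, 0.139, 0.138] [0.459 0.177 0.218]
260 [0.131, 0.123, 0.123, 0.122, 0.121, 0.123, 0.121, 0.131, 0.131] [0.459 0.176 0.227]
270 [0.11, 0.109, 0.113, 0.117, 0.117, 0.114, 0.114, 0.11, 0.11] [0.459 0.177 0.232]
280 [0.106, 0.106, 0.106, 0.12, 0.119, 0.106, 0.106, 0.106, 0.107] [0.461 0.182 0.232]
290 [0.1, 0.1, 0.1, 0.12, 0.12, 0.102, 0.1, 0.1, 0.101] [0.463 0.186 0.231]
300 [0.087, 0.088, 0.098, 0.121, 0.121, 0.103, 0.088, 0.088, 0.087] [0.465 0.19  0.232]
310 [0.084, 0.085, 0.11, 0.122, 0.123, 0.11, 0.086, 0.083, 0.083] [0.467 0.194 0.231]
320 [0.079, 0.085, 0.11, 0.175, 0.174, 0.111, 0.088, 0.079, 0.079] [0.483 0.229 0.19 ]
330 [0.076, 0.086, 0.111, 0.401, 0.402, 0.11, 0.088, 0.075, 0.075] [ 0.554  0.38  -0.001]
```

View pics/w2c.png

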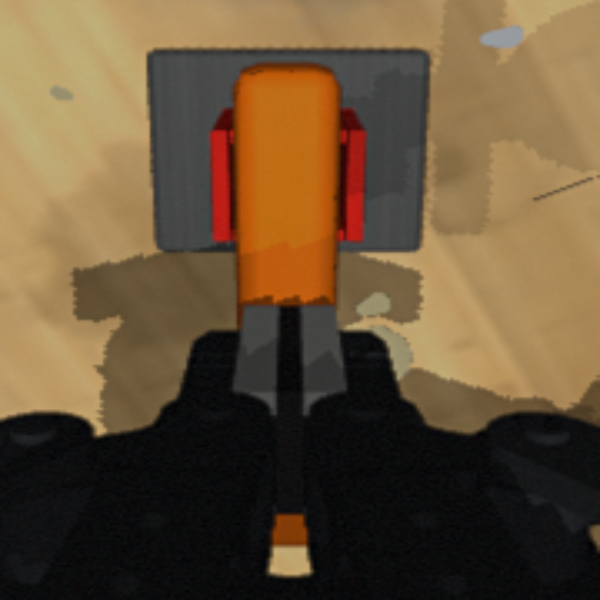

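Run:
```python
from h import *
f=np.load("pics/w2.npz");d=f['d'];W=cloud(d,f['K'],f['T']);o=arm.get_obs()
i=viewer.camera_info("wrist");print(i['tool_from_camera'].round(4))
t=(W-o['eef_pos'])@o['tool_rot']
for v in (234,236,238,240,244,250,256): print(v,[tuple((t[v,u]*1000).round()) for u in (246,258,270)])
f=np.load("pics/scene0.npz");K,T=info("scene");p,d=viewer.get_image("scene");W=cloud(d,K,T);t=(W-o['eef_pos'])@o['tool_rot']
m=(d>0)&(np.hypot(t[...,0],t[...,1])<.03)&(t[...,2]<0)&(t[...,2]>-.12)
h=np.floor(t[...,2][m]*200)/200
for k in np.unique(h): s=t[m][h==k]; print(k,len(s),s.min(0).round(3),s.max(0).round(3),p[m][h==k].mean(0).round())
```

```text
[[ 9.000e-04 -9.608e-01 -2.773e-01  7.000e-02]
 [ 1.000e+00  4.000e-04  1.900e-03 -0.000e+00]
 [-1.700e-03 -2.773e-01  9.608e-01 -1.750e-01]
 [ 0.000e+00  0.000e+00  0.000e+00  1.000e+00]]
234 [(np.float64(11.0), np.float64(-5.0), np.float64(-40.0)), (np.float64(11.0), np.float64(1.0), np.float64(-40.0)), (np.float64(11.0), np.float64(7.0), np.float64(-40.0))]
236 [(np.float64(11.0), np.float64(-5.0), np.float64(-43.0)), (np.float64(11.0), np.float64(1.0), np.float64(-42.0)), (np.float64(11.0), np.float64(7.0), np.float64(-41.0))]
238 [(np.float64(10.0), np.float64(-5.0), np.float64(-43.0)), (np.float64(11.0), np.float64(1.0), np.float64(-44.0)), (np.float64(11.0), np.float64(7.0), np.float64(-44.0))]
240 [(np.float64(11.0), np.float64(-4.0), np.float64(-47.0)), (np.float64(11.0), np.float64(1.0), np.float64(-47.0)), (np.float64(11.0), np.float64(6.0), np.float64(-47.0))]
244 [(np.float64(10.0), np.float64(-4.0), np.float64(-50.0)), (np.float64(11.0), np.float64(1.0), np.float64(-50.0)), (np.float64(11.0), np.float64(6.0), np.float64(-51.0))]
250 [(np.float64(11.0), np.float64(-4.0),
[... 1268 characters left out ...]
4.]
-0.05 12 [-0.012 -0.014 -0.049] [ 0.009 -0.005 -0.046] [64. 61. 57.]
-0.045 14 [-0.012 -0.014 -0.045] [ 0.009 -0.004 -0.041] [54. 51. 47.]
-0.04 6 [-0.012 -0.011 -0.04 ] [ 0.009 -0.005 -0.036] [76. 66. 57.]
-0.035 7 [-0.012 -0.008 -0.035] [ 0.006 -0.004 -0.031] [79. 62. 51.]
-0.03 73 [-0.029 -0.01  -0.03 ] [ 0.029  0.006 -0.025] [127.  78.  51.]
-0.025 34 [-0.028 -0.011 -0.025] [ 0.028  0.008 -0.02 ] [108.  65.  42.]
-0.02 30 [-0.028 -0.012 -0.02 ] [ 0.028 -0.005 -0.015] [92. 57. 38.]
-0.015 23 [-0.028 -0.01  -0.015] [ 0.028 -0.004 -0.011] [91. 66. 50.]
-0.01 7 [-0.01  -0.009 -0.01 ] [ 0.022 -0.006 -0.005] [82. 72. 64.]
-0.005 9 [-0.005 -0.008 -0.004] [ 0.006 -0.001 -0.   ] [76. 73. 66.]
```

The shut fingers end about 36 mm behind the reported TCP, above the bar. I'll open, lower 36 mm and close again.

carry_out(targets=[0, 0, 0, 0, 0, 0, 0, 0, 0, 0, 0, 0, 0, 0, 0, 0, 0, 0, 0, 0, 0, 0, 0, 0, 0, 0, 1.2, 0, 0, 0, 1.2, 0, 0, 0, 1.2, 0, 0, 0, 0, 0], jaw=1)

```text
clock: 4.55
eef_pos: [0.4622, 0.1851, 0.1232]
tool_rot: [[-0.43, -0.903, -0.004], [-0.903, 0.43, -0.003], [0.004, 0.003, -1.0]]
force: [0.1, -0.1, 0.7]
width: 0.995
finger_force: 0.0
```

carry_out(targets=[0, 0, 0, 0, 0, 0, 0, 0, 0, 0, 0, 0, 0, 0, 0, 0, 0, 0, 0, 0, 0, 0, 0, 0, 0, 0, 0, 0, 0, 0, 0, 0], jaw=0, force=60)

```text
clock: 5.22
eef_pos: [0.4642, 0.1863, 0.126]
tool_rot: [[-0.429, -0.903, 0.001], [-0.903, 0.429, 0.001], [-0.001, -0.001, -1.0]]
force: [0.5, -0.3, 2.9]
width: 0.185
finger_force: 59.1
```

carry_out(targets=[0, 0, -1, 0, 0, 0, -2, 0, 0, 0, -4, 0, 0, 0, -4, 0, 0, 0, -4, 0, 0, 0, -1.5, 0, 0, 0, 0, 0, 0, 0, 0, 0])

```text
clock: 5.88
eef_pos: [0.4629, 0.1861, 0.2901]
tool_rot: [[-0.43, -0.903, -0.001], [-0.903, 0.43, 0.001], [-0.0, 0.002, -1.0]]
force: [-1.3, 0.2, -4.3]
width: 0.173
finger_force: 59.2
```

Run:
```python
from h import *
K,T=info("wrist");p,d=viewer.get_image("wrist");np.savez("pics/w3.npz",p=p,d=d,K=K,T=T);cv2.imwrite("pics/w3.png",p[:,:,::-1])
```

```text
(no output)
```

View pics/w3.png

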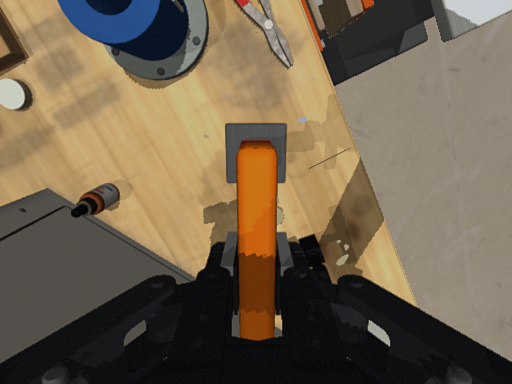

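The key hangs upright in the grip at (257,230). The drum is at (125,10) in the upper left.

carry_out(targets=[1, -0.8, 0, 0, 2, -1.6, 0, 0, 2, -1.6, 0, 0, 2, -1.6, 0, 0, 2, -1.6, 0, 0, 1, -0.8, 0, 0, 0, 0, 0, 0, 0, 0, 0, 0, 0, 0, 0, 0])

```text
clock: 6.68
eef_pos: [0.4924, 0.0613, 0.289]
tool_rot: [[-0.429, -0.903, -0.003], [-0.903, 0.429, -0.001], [0.002, 0.002, -1.0]]
force: [0.2, -0.4, -2.9]
width: 0.177
finger_force: 59.2
```

Run:
```python
from h import *
K,T=info("wrist");o=arm.get_obs();p,d=viewer.get_image("wrist");np.savez("pics/w4.npz",p=p,d=d,K=K,T=T);cv2.imwrite("pics/w4.png",p[:,:,::-1])
print(o['eef_pos'])
W=cloud(d,K,T);H,S,V=cv2.split(cv2.cvtColor(p,cv2.COLOR_RGB2HSV))
m=(d>0)&(H>100)&(H<130)&(S>120)&(abs(W[...,2]-.142)<.006);print(m.sum(),np.median(W[m][:,2]))
q=ray(np.argwhere(m)[:,::-1],K,T,.142)[:,:2]
q0=q.mean(0)
c,r=cv2.minEnclosingCircle(q.astype(np.float32));print("drum",c,r)
for X in (q,): 
  # robust: fit circles to outer and inner boundary
  from scipy.optimize import least_squares
  mu=m.astype(np.uint8); cs,h=cv2.findContours(mu,cv2.RETR_CCOMP,cv2.CHAIN_APPROX_NONE)
  for k in cs:
    if len(k)>40:
      a=ray(k[:,0],K,T,.142)[:,:2]; s=least_squares(lambda v:np.hypot(*(a-v[:2]).T)-v[2],[*c,.04],loss='soft_l1',f_scale=.001); print(len(k),s.x,s.cost)
rr=np.hypot(W[...,0]-c[0],W[...,1]-c[1]);
m=(rr<.06)&(abs(W[...,2]-.143)<.006)&(S<90)&(V>120)
print("white px",m.sum(),np.argwhere(m).mean(0)[::-1] if m.any() else 0, W[m].mean(0) if m.any() else 0)
m=(d>0)&(abs(W[...,2]-.111)<.005)&(rr>.08)&(rr<.17)
print("scan",m.sum(),W[m].mean(0) if m.any() else 0,cv2.minAreaRect(W[m][:,:2].astype(np.float32)) if m.any() else 0)
```

```text
[0.49243564 0.06129747 0.28901071]
5765 0.1423461183099365
drum (0.5100945830345154, -0.031763412058353424) 0.04954523965716362
283 [ 0.51031267 -0.03178778  0.04873301] 1.3712192646986139e-05
59 [ 0.47467256 -0.02436163  0.00906206] 8.600038677621967e-05
144 [ 0.5098244  -0.03162949  0.0247983 ] 6.269378751521771e-06
white px 256 [219.73046875  88.046875  ] [ 0.48753069 -0.03194488  0.14288876]
scan 0 0 0
```

View pics/w4.png

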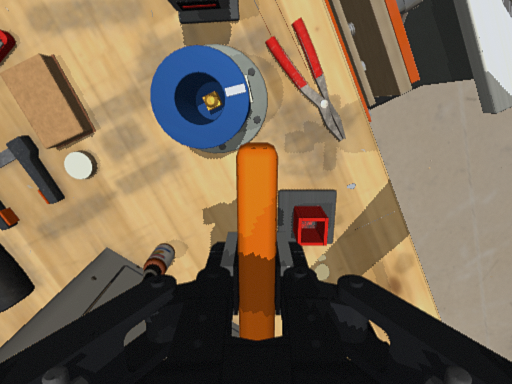

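The drum's shaft is at (207,97), the white stripe at (235,90) and the brass stem at (211,100). The scanner is at (210,8) and the empty holder at (312,225).

Run:
```python
from h import *
f=np.load("pics/w4.npz");p,d,K,T=[f[k] for k in 'pdKT'];c=np.array([.510,-.0317])
W=cloud(d,K,T);H,S,V=cv2.split(cv2.cvtColor(p,cv2.COLOR_RGB2HSV));rr=np.hypot(W[...,0]-c[0],W[...,1]-c[1])
m=(rr<.052)&(rr>.024)&(abs(W[...,2]-.143)<.006)&(S<90)&(V>120)
q=ray(np.argwhere(m)[:,::-1],K,T,.142)[:,:2];e=q.mean(0)-c;print("label",len(q),np.degrees(np.arctan2(e[1],e[0])),np.hypot(*e),cv2.minAreaRect(q.astype(np.float32)))
m=(rr<.024)&(H>12)&(H<35)&(S>80)&(W[...,2]<.08)
q=ray(np.argwhere(m)[:,::-1],K,T,.058)[:,:2];print("stem",len(q),q.mean(0),np.percentile(W[m][:,2],[5,50,95]),cv2.minAreaRect(q.astype(np.float32)))
cv2.imwrite("pics/w4c.png",cv2.resize(p[40:155,140:270],None,fx=5,fy=5,interpolation=cv2.INTER_CUBIC)[:,:,::-1])
f=np.load("pics/top0.npz");p,d=f['p'],f['d'];K,T=info("top");W=cloud(d,K,T)
rr=np.hypot(W[...,0]-.512,W[...,1]+.0335)
m=(abs(W[...,2]-.111)<.008)&(rr>.08)&(rr<.17);q=ray(np.argwhere(m)[:,::-1],K,T,.111)[:,:2];r=cv2.minAreaRect(q.astype(np.float32));print("scanner",r)
g=np.array(r[0])-[.512,-.034];print(np.degrees(np.arctan2(g[1],g[0])),np.hypot(*g))
```

```text
label 256 -179.23326314701583 0.022443778380141624 ((0.5139244794845581, -0.04408273473381996), (0.09780684113502502, 0.07398442924022675), 15.317398071289062)
stem 236 [ 0.50946893 -0.03130314] [0.04468423 0.06136629 0.06607157] ((0.5097149610519409, -0.031195614486932755), (0.018389591947197914, 0.02026538923382759), 87.63855743408203)
scanner ((0.4653170108795166, -0.14603403210639954), (0.04416727274656296, 0.06361836940050125), 67.74111938476562)
-112.62079852040424 0.12137102546835853
```

View pics/w4c.png

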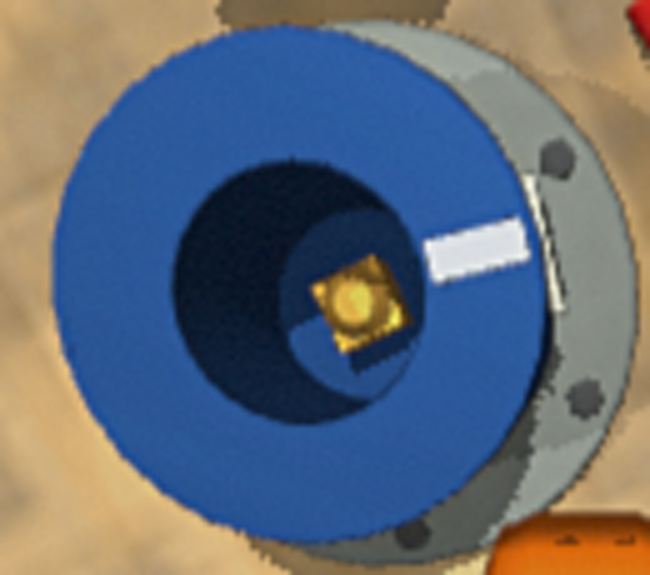

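The crop shows the square stem clearly. Its corners are near (312,290), (375,255), (412,318) and (347,353). The stripe runs from (431,262) to (525,240).

Run:
```python
from h import *
f=np.load("pics/w4.npz");K,T=f['K'],f['T']
px=lambda a:np.array(a,float)/5-.4+[140,40]
a=ray(px([(312,290),(375,255),(412,318),(347,353)]),K,T,.057)[:,:2]
e=np.roll(a,-1,0)-a;ang=np.degrees(np.arctan2(e[:,1],e[:,0]));print("stem c",a.mean(0),"len",np.hypot(*e.T),"ang%90",ang%90)
s=ray(px([(431,262),(525,240)]),K,T,.142)[:,:2];v=s[1]-s[0];print("stripe",s,np.degrees(np.arctan2(v[1],v[0])))
m=s.mean(0)-[.510,-.0317];print(np.degrees(np.arctan2(m[1],m[0])),np.hypot(*m))
```

```text
stem c [ 0.50972339 -0.03121952] len [0.0183048  0.01759195 0.01895586 0.01744076] ang%90 [1.97463382 4.78329526 1.57764124 2.66917774]
stripe [[ 0.48368483 -0.02627614]
 [ 0.46492877 -0.02197848]] 167.09434305497282
168.02170156042985 0.03648767037669513
```

carry_out(targets=[0, 0, 0, -5.6, 0, 0, 0, -5.6, 0, 0, 0, -5.6, 0, 0, 0, -5.6, 0, 0, 0, -5.6, 2.4, -0.35, 0, 0, 2.4, -0.35, 0, 0, 2.4, -0.35, 0, 0, 1.6, -0.25, 0, 0, 0, 0, 0, 0, 0, 0, 0, 0])

```text
clock: 7.65
eef_pos: [0.5099, -0.0257, 0.2899]
tool_rot: [[0.045, -0.999, -0.001], [-0.999, -0.045, 0.0], [-0.0, 0.001, -1.0]]
force: [-0.4, 0.1, -3.8]
width: 0.177
finger_force: 59.2
```

Run:
```python
from h import *
K,T=info("wrist");o=arm.get_obs();p,d=viewer.get_image("wrist");np.savez("pics/w5.npz",p=p,d=d,K=K,T=T)
W=cloud(d,K,T);t=(W-o['eef_pos'])@o['tool_rot'];H,S,V=cv2.split(cv2.cvtColor(p,cv2.COLOR_RGB2HSV))
m=(H>5)&(H<20)&(S>170)&(V>100)&(W[...,2]>.3)
q=t[m];print("bar tool: x",np.percentile(q[:,0],[0.5,50,99.5]),"y",np.percentile(q[:,1],[1,50,99]),"z",np.percentile(q[:,2],[5,50,95]))
far=t[m&(t[...,0]>.02)];print(np.polyfit(far[:,0],far[:,1],1))
R=o['tool_rot'];off=np.r_[(np.percentile(q[:,0],99.5)-.055),0,0];k=o['eef_pos']+R@off
print("yaw",np.degrees(np.arctan2(R[1,0],R[0,0])),"key",k,"need",(R.T@(np.r_[.510,-.0315,k[2]]-k))*100,o['joint_pos'],o['clock'])
```

```text
bar tool: x [-0.02791907  0.02116537  0.05569009] y [-7.33446599e-03 -8.38526028e-05  7.52499935e-03] z [-0.06440763 -0.06324741 -0.061163  ]
[1.83778265e-03 3.72497491e-05]
yaw -87.44033255672132 key [ 0.50992207 -0.02637547  0.28990284] need [ 5.12289871e-01  1.51005152e-02 -7.68069572e-05] [ 1.53413995e+01  7.69802704e+00 -6.13429863e+00 -2.27869330e-02
 -7.62190707e+01 -1.27762892e+01] 7.65
```

carry_out(targets=[0.5, 0, 0, 0, 0, 0, 0, 0, 0, 0, 2, 0, 0, 0, 2, 0, 0, 0, 2, 0, 0, 0, 2, 0, 0, 0, 1.5, 0, 0, 0, 1, 0, 0, 0, 0, 0, 0, 0, 0, 0])

```text
clock: 8.53
eef_pos: [0.5105, -0.0307, 0.1857]
tool_rot: [[0.046, -0.999, 0.0], [-0.999, -0.046, -0.001], [0.001, -0.0, -1.0]]
force: [-0.2, 0.2, -2.0]
width: 0.176
finger_force: 59.2
```

carry_out(targets=[0, 0, 0.3, 0, 0, 0, 0.3, 0, 0, 0, 0.3, 0, 0, 0, 0, 0, 0, 0, 0, 0])

```text
clock: 8.95
eef_pos: [0.5103, -0.0309, 0.1765]
tool_rot: [[0.045, -0.999, 0.0], [-0.999, -0.045, -0.0], [0.0, -0.0, -1.0]]
force: [0.4, -0.2, -2.6]
width: 0.175
finger_force: 59.2
```

carry_out(targets=[0, 0, 0.2, 0, 0, 0, 0.2, 0, 0, 0, 0.1, 0, 0, 0, 0, 0, 0, 0, 0, 0])

```text
clock: 9.37
eef_pos: [0.5102, -0.0309, 0.1713]
tool_rot: [[0.045, -0.999, -0.0], [-0.999, -0.045, -0.0], [0.0, 0.0, -1.0]]
force: [-0.6, -0.4, -2.9]
width: 0.176
finger_force: 59.3
```

carry_out(targets=[0, 0, 0.15, 0, 0, 0, 0.15, 0, 0, 0, 0.1, 0, 0, 0, 0, 0, 0, 0, 0, 0])

```text
clock: 9.78
eef_pos: [0.5102, -0.0309, 0.1673]
tool_rot: [[0.045, -0.999, -0.0], [-0.999, -0.045, -0.0], [0.0, 0.0, -1.0]]
force: [0.3, -0.8, -1.9]
width: 0.178
finger_force: 59.3
```

carry_out(targets=[0, 0, 0.3, 0, 0, 0, 0.3, 0, 0, 0, 0.3, 0, 0, 0, 0.3, 0, 0, 0, 0.3, 0, 0, 0, 0.1, 0, 0, 0, 0, 0, 0, 0, 0, 0])

```text
clock: 10.45
eef_pos: [0.5103, -0.0309, 0.1514]
tool_rot: [[0.045, -0.999, -0.0], [-0.999, -0.045, -0.0], [0.0, 0.0, -1.0]]
force: [0.5, -1.4, -2.0]
width: 0.176
finger_force: 59.2
```

carry_out(targets=[0, 0, 0.1, 0, 0, 0, 0.1, 0, 0, 0, 0.1, 0, 0, 0, 0, 0, 0, 0, 0, 0, 0, 0, 0, 0])

```text
clock: 10.95
eef_pos: [0.5102, -0.0309, 0.1484]
tool_rot: [[0.045, -0.999, -0.0], [-0.999, -0.045, -0.0], [0.0, 0.0, -1.0]]
force: [-0.4, 0.2, -2.5]
width: 0.176
finger_force: 59.3
```

carry_out(targets=[0, 0, 0, -4, 0, 0, 0, -6, 0, 0, 0, -6, 0, 0, 0, -6, 0, 0, 0, -6, 0, 0, 0, -6, 0, 0, 0, -6, 0, 0, 0, -6, 0, 0, 0, -6, 0, 0, 0, -6, 0, 0, 0, -5, 0, 0, 0, 0])

```text
clock: 11.95
eef_pos: [0.51, -0.0315, 0.1485]
tool_rot: [[0.911, -0.412, -0.001], [-0.412, -0.911, -0.001], [-0.0, 0.001, -1.0]]
force: [-1.4, -2.9, -2.9]
width: 0.176
finger_force: 59.3
```

```bash
cat > look.py <<'E'
from h import *
import sys
tag=sys.argv[1]
o=arm.get_obs();R=o['tool_rot'];print("yaw",np.degrees(np.arctan2(R[1,0],R[0,0])),o['ft_torque'],o['clock'])
out=[]
for n in ("scene","top","wrist"):
    K,T=info(n);p,d=viewer.get_image(n);np.savez(f"pics/{n}_{tag}.npz",p=p,d=d,K=K,T=T)
    H,S,V=cv2.split(cv2.cvtColor(p,cv2.COLOR_RGB2HSV));W=cloud(d,K,T)
    m=(d>0)&(H>100)&(H<130)&(S>120)&(abs(W[...,2]-.142)<.006)&(abs(W[...,0]-.51)<.06)&(abs(W[...,1]+.032)<.06)
    q=ray(np.argwhere(m)[:,::-1],K,T,.142)[:,:2]
    c={"scene":(.5142,-.0325),"top":(.5122,-.0343),"wrist":(.510,-.0317)}[n]
    rr=np.hypot(W[...,0]-c[0],W[...,1]-c[1])
    m=(d>0)&(rr<.049)&(rr>.026)&(abs(W[...,2]-.142)<.006)&(S<90)&(V>110)
    q=ray(np.argwhere(m)[:,::-1],K,T,.142)[:,:2]
    if len(q)>3: e=q.mean(0)-c;print(n,len(q),"label dir",np.degrees(np.arctan2(e[1],e[0])),np.hypot(*e),np.argwhere(m).mean(0)[::-1],cv2.minAreaRect(q.astype(np.float32)))
    u,v=np.array([[c[0],c[1],.12,1]])@np.linalg.inv(T).T[:,:3]@K.T@np.array([[1,0],[0,1],[0,0]]) [:,:].T[0:0] if 0 else (0,0)
    pc=np.linalg.inv(T)@[.49,-.08,.12,1];uv=(K@pc[:3])[:2]/pc[2];s={"scene":60,"top":60,"wrist":140}[n]
    x,y=np.clip(uv.astype(int),s,[511-s,383-s]);out.append(cv2.resize(p[y-s:y+s,x-s:x+s],(266,400),interpolation=cv2.INTER_CUBIC) if 0 else cv2.resize(p[y-s:y+s,x-s:x+s],(266,266),interpolation=cv2.INTER_CUBIC)); print(n,"crop",x-s,y-s,2*s/266)
cv2.imwrite(f"pics/l_{tag}.png",np.hstack(out)[:,:,::-1])
E
python3 look.py a
```

```text
yaw -24.339591071825808 [-0.80876531  0.09647255 -0.04607466] 11.95
scene 32 label dir -138.36945095962375 0.03890276112780861 [196.     195.5625] ((0.4850268065929413, -0.05809661000967026), (0.01982421800494194, 0.009888026863336563), 57.32866287231445)
scene crop 130 146 0.45112781954887216
top 14 label dir -137.9227645740417 0.04091940348805245 [301.35714286 215.57142857] ((0.47850364446640015, -0.06167607381939888), (0.017568714916706085, 0.01100985798984766), 8.07105827331543)
top crop 246 153 0.45112781954887216
wrist 414 label dir -135.6726009944412 0.035374275495084456 [308.66908213 238.97342995] ((0.4941074252128601, -0.02276470512151718), (0.09730737656354904, 0.029281053692102432), 60.982723236083984)
wrist crop 192 66 1.0526315789473684
```

View pics/l_a.png

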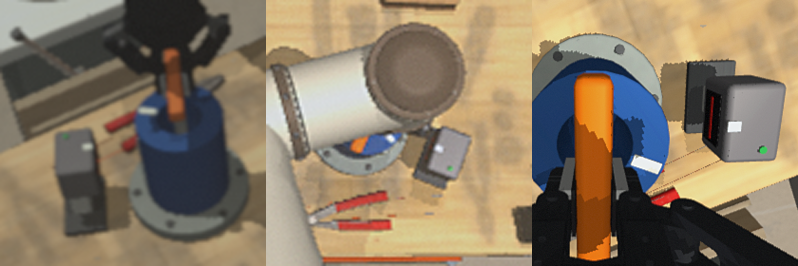

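In the wrist crop the stripe is at (647,164) and the scanner's dash at (735,127). The drum follows the key, and roughly 25° remain.

```bash
cat > m.py <<'E'
from h import *
import sys
f=np.load(f"pics/wrist_{sys.argv[1]}.npz");p,d,K,T=[f[k] for k in 'pdKT'];W=cloud(d,K,T);c=np.array([.510,-.0317])
H,S,V=cv2.split(cv2.cvtColor(p,cv2.COLOR_RGB2HSV));rr=np.hypot(W[...,0]-c[0],W[...,1]-c[1])
def big(m,z):
    n,l,st,cc=cv2.connectedComponentsWithStats(m.astype(np.uint8));k=1+st[1:,4].argmax()
    q=ray(np.argwhere(l==k)[:,::-1],K,T,z)[:,:2];r=cv2.minAreaRect(q.astype(np.float32));e=q.mean(0)-c
    print(st[k],"c",q.mean(0).round(4),"bearing",np.degrees(np.arctan2(e[1],e[0])).round(2),"r",np.hypot(*e).round(4),"rect",np.round(r[1],4),round(r[2],2))
big((S<60)&(V>170)&(abs(W[...,2]-.142)<.006)&(rr<.055)&(rr>.022),.142)
s=(d>0)&(abs(W[...,2]-.111)<.005)&(rr>.085)&(rr<.17)
big(s&(S<60)&(V>190),.111)
big(s,.111)
m=(d>0)&(H>100)&(H<130)&(S>120)&(abs(W[...,2]-.142)<.005)&(rr<.07);a=ray(np.argwhere(m)[:,::-1],K,T,.142)[:,:2]
from scipy.optimize import least_squares
h=cv2.convexHull(a.astype(np.float32))[:,0];h=h[np.hypot(*(h-c).T)>.045];print("drum fit",least_squares(lambda v:np.hypot(*(h-v[:2]).T)-v[2],[*c,.05],loss='soft_l1',f_scale=.0005).x)
E
python3 m.py a
```

```text
[296 230  33  19 355] c [ 0.4838 -0.0586] bearing -134.31 r 0.0375 rect [0.0199 0.0082] 45.81
[398 194  15  11 151] c [ 0.4699 -0.131 ] bearing -112.01 r 0.1071 rect [0.0099 0.0076] 65.51
[ 390  152   70   85 5034] c [ 0.4679 -0.1442] bearing -110.53 r 0.1202 rect [0.0444 0.063 ] 67.78
drum fit [ 0.51153181 -0.03269609  0.04923283]
```

carry_out(targets=[0, 0, 0, -5, 0, 0, 0, -5, 0, 0, 0, -5, 0, 0, 0, -4, 0, 0, 0, -3, 0, 0, 0, 0, 0, 0, 0, 0, 0, 0, 0, 0])

```text
clock: 12.77
eef_pos: [0.5102, -0.0312, 0.1485]
tool_rot: [[0.999, -0.044, -0.0], [-0.044, -0.999, -0.001], [-0.0, 0.001, -1.0]]
force: [0.7, -3.4, -1.6]
width: 0.179
finger_force: 59.3
```

```bash
python3 look.py b|head -1; python3 m.py b; tail -n +1 >/dev/null
python3 - <<'E'
from h import *
E
```

```text
yaw -2.5041925111735974 [-1.40615762  0.09036398 -0.02946059] 12.7667
[297 230  33  20 358] c [ 0.4956 -0.0664] bearing -112.54 r 0.0376 rect [0.02   0.0081] 66.7
[383 244  16  13 128] c [ 0.4699 -0.1312] bearing -111.94 r 0.1073 rect [0.0098 0.0083] 68.35
[ 365  209   85   86 4286] c [ 0.468  -0.1436] bearing -110.56 r 0.1195 rect [0.0451 0.0628] 67.73
drum fit [ 0.51170062 -0.03233052  0.04921505]
```

carry_out(targets=[0, 0, 0, -1.3, 0, 0, 0, 0, 0, 0, 0, 0, 0, 0, 0, 0, 0, 0, 0, 2, 0, 0, 0, 2, 0, 0, 0, 0, 0, 0, 0, 0])

```text
clock: 13.58
eef_pos: [0.5104, -0.0307, 0.1484]
tool_rot: [[0.996, -0.088, 0.0], [-0.088, -0.996, 0.0], [0.0, -0.0, -1.0]]
force: [0.3, -2.9, -2.0]
width: 0.179
finger_force: 59.3
```

carry_out(targets=[0, 0, 0, 0, 0, 0, 0, 0, 0, 0, 0, 0, 0, 0, 0, 0, 0, 0, 0, 0, 0, 0, 0, 0, 0, 0, 0, 0, 0, 0, 0, 0, 0, 0, 0, 0], jaw=1)

```text
clock: 14.33
eef_pos: [0.5103, -0.0309, 0.1484]
tool_rot: [[0.996, -0.089, 0.0], [-0.089, -0.996, 0.0], [0.0, -0.0, -1.0]]
force: [-0.3, -0.9, -0.8]
width: 0.998
finger_force: 0.0
```

carry_out(targets=[0, 0, -1, 0, 0, 0, -2, 0, 0, 0, -3, 0, 0, 0, -3, 0, 0, 0, -3, 0, 0, 0, -3, 0, 0, 0, -1, 0, 0, 0, 0, 0, 0, 0, 0, 0])

```text
clock: 15.08
eef_pos: [0.51, -0.0307, 0.3086]
tool_rot: [[0.996, -0.089, 0.001], [-0.089, -0.996, 0.001], [0.001, -0.001, -1.0]]
force: [0.1, -0.3, -2.0]
width: 0.999
finger_force: 0.0
```

```bash
python3 look.py c; python3 m.py c
python3 - <<'E'
from h import *
f=np.load("pics/wrist_c.npz");p,d,K,T=[f[k] for k in 'pdKT'];W=cloud(d,K,T);H,S,V=cv2.split(cv2.cvtColor(p,cv2.COLOR_RGB2HSV))
m=(H>5)&(H<20)&(S>170)&(V>100)&(W[...,2]>.17);print("bar z",np.percentile(W[m][:,2],[5,50,95]),cv2.minAreaRect(W[m&(W[...,2]>.2)][:,:2].astype(np.float32)))
E
```

```text
yaw -5.127492916839589 [ 0.03132931  0.04399401 -0.00306351] 15.0833
scene 40 label dir -118.38441728096456 0.03860448951719607 [194.975 199.675] ((0.4865191876888275, -0.061729300767183304), (0.019593197852373123, 0.03658299148082733), 63.3299446105957)
scene crop 130 146 0.45112781954887216
top 35 label dir -126.15212843829286 0.030620751149837793 [300.31428571 211.34285714] ((0.48363378643989563, -0.05012766644358635), (0.03220468387007713, 0.07012037932872772), 16.925695419311523)
top crop 246 153 0.45112781954887216
wrist 147 label dir -115.95718329329588 0.03427222603249538 [285.7414966  179.27891156] ((0.4819118082523346, -0.031493447721004486), (0.04005339369177818, 0.09196393936872482), 3.8993778228759766)
wrist crop 158 37 1.0526315789473684
[280 173  19  11 120] c [ 0.4965 -0.0664] bearing -111.32 r 0.0373 rect [0.0196 0.0081] 68.03
[335 185   9   7  44] c [ 0.4701 -0.1306] bearing -111.99 r 0.1067 rect [0.0093 0.0071] 70.72
[ 326  163   49   54 1664] c [ 0.4667 -0.1439] bearing -111.08 r 0.1202 rect [0.0439 0.0632] 67.94
drum fit [ 0.51130939 -0.03210744  0.04908393]
bar z [0.20914525 0.21120038 0.21258126] ((0.5190019607543945, -0.03308844938874245), (0.015336181968450546, 0.12196177244186401), 84.57659912109375)
```

View pics/l_c.png

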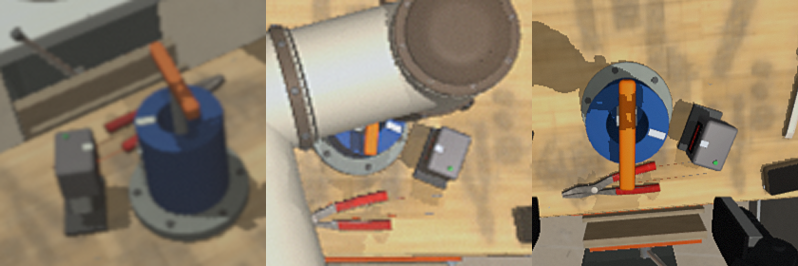

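The key stands home, with the bar top at 0.211 m. The stripe's axis (68.0°) matches the scanner's (67.9°), and the hand is clear.

```bash
python3 -c "
from station import arm
print(arm.finish_job())"
```

```text
the job is handed in; nothing more can be done
None
```

I handed the job in at about 15 s of the 61 s: the key stands home in the shaft and is let go, and the label faces the scanner window to within about 1–2° by the last camera measurement; no verdict was returned.

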